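Find the hidden pivot hole and seat the locating pin

TASK

Get the circle-cutting jig ready: take the red-headed locating pin out of its wooden parking block, set its tip down lightly on the black plate in the jig's window, and slide it over the plate until it drops into the unmarked pivot hole. Seat it fully home, upright with its collar flush on the plate, and let go. Never press on the jig with more than 25 N, and leave everything else on the desk where it is.

Things in the scene. Friction and masses are not known exactly. Their poses are not given: they have to be found in the camera images.
- pin: Locating pin, 65 mm tall, 60 to 125 g. Origin: centre of the tip's flat end, z up. Steel shaft 12 mm in diameter, 25 mm long, its lowest 3 mm tapering to an 8 mm flat end; steel collar 28 mm in diameter from z = 25 to 29 mm; red square head 22 x 22 mm from z = 29 to 65 mm, flat sides facing the pin's x and y (grip here). It starts upright in the parking block, collar resting on the block.
- pin_tip (a point): Centre of the flat end of the pin's tip (same point as the pin's origin); z along the pin. Seated in the jig, the collar rests on the black plate and this point is 25 mm below the plate's surface.
- park: Fixed wooden parking block 64 x 64 x 34 mm (x, y, z). Origin at the centre of its underside, on the desk; z up. In its middle a blind hole 16 mm in diameter and 28 mm deep, in which the pin stands loosely.
- jig: Fixed circle-cutting jig: aluminium housing 130 (x) by 270 (y) by 37 mm high, a small black knob on each short end. Origin at the centre of its underside, on the desk; z up, y along its long side. A window 64 (x) by 120 mm (y) in its top shows a flat black plate, 3 mm below the bezel. The plate was set somewhere along and across under the bezel and locked; it does not move under the pin.
- jig_window (a point): Centre of the window, on the plate's surface, 34 mm above the desk; axes as the jig's. The plate's one blind hole, as black as the plate, is 14 mm in diameter, 28 mm deep, mouth chamfered 1.5 mm. Where it is now is not measured: its centre may lie anywhere within 30 mm of this point along jig y and within 5 mm along jig x. Everywhere else the plate is flat and closed.
- spool_red: Loose red thread spool, 28 mm in diameter, 38 mm tall; origin at its underside. Leave alone.
- spool_blue: Loose blue thread spool, 28 mm in diameter, 38 mm tall; origin at its underside. Leave alone.
- spool_yellow: Loose yellow thread spool, 28 mm in diameter, 38 mm tall; origin at its underside. Leave alone.
- eraser: Loose red eraser 20 x 40 x 13 mm; origin at its underside. Leave alone.
Things that resemble listed ones, but are neither listed nor needed, are in the scene too. There is more than one size of the pin; the job needs the middle-sized. Of the things that look like the park, the smaller one is meant.

How it is judged:
On the way, in this order (a step that is already met when the one before it is completed fails the run):
1. The pin is lifted clear out of the parking block: its tip more than 15 mm above the block's top (z of pin_tip in the frame of park above 0.049 m), for 0.1 s.
2. The pin's tip rests on the flat surface of the black plate inside the window (within 2.5 mm of its height), touching with 0.5 N or more (contact force between pin and jig above 0.5 N and z of pin_tip in the frame of jig_window between -0.0025 and 0.0025 m and horizontal distance between pin_tip and jig_window below 0.055 m), for 0.1 s.
At the end, for the whole second after the job is handed in: The pin stands fully home in the plate's pivot hole: tip at least 22.5 mm below the plate's surface (25 mm is collar on plate), inside the window, upright within 0.09 rad, at rest and released (z of pin_tip in the frame of jig_window between -0.028 and -0.0225 m and horizontal distance between pin_tip and jig_window below 0.045 m and angle between pin's own z axis and vertical below 0.09 rad and linear speed of pin below 0.01 m/s and contact force between the fingers and pin below 0.05 N); the robot touches nothing.
It fails at once if The jig (with its plate) is pressed by anything with more than 25 N (contact force between anything else and jig above 25 N).
It fails at once if A thread spool or the eraser is moved more than 25 mm (distance of any of spool_red, spool_blue, spool_yellow, eraser from where it was at the start of the episode above 0.025 m).
It also fails if it takes over 72 s, if anything falls off the work surface, if the arm or the gripper's body presses on something with over 40 N, if the wrist force passes 120 N, or if a joint passes its speed limit or range.

ROBOT

A 7-joint arm with a two-finger parallel gripper is mounted at the origin on the work surface; the furniture and walls round the work are solid. World frame = base frame: x ahead of the robot, y to its left, z up, the work surface at z = 0. Lengths are in m, angles in rad, forces in N, time in s.
With the tool pointing down it reaches from about 0.4 to 0.85 m from the base axis. Payload 10.4 kg.
Tool frame: the origin (TCP) lies between the finger pads; the fingertips stand ahead of it and the grasp point (between the pads) lies 5 mm behind it (manip.tip_extent is the z of the fingertips in the tool frame, in m); z points along the fingers, y is the line along which they close (so a half turn about z gives the same grasp; the last joint's range is limited). The gripper opens to 85 mm and grips with 20 to 120 N. Pads are 22 mm wide; open, the fingers measure 114 mm over their backs; the gripper's body (76 mm by 85 mm) begins 54 mm behind the grasp point. The pads swing forward as they close: fully open they stand 13 mm farther back than shut.
Start: joints at [-1.244, 0.332, -0.065, 1.46, 0.022, 1.35, -0.088], TCP at [0.214, 0.587, 0.245] pointing down, gripper open.
Joint ranges: [-2.6, 2.6], [-0.5, 2.12], [-1.47, 1.34], [0.16, 2.42], [-1.27, 4.41], [0.06, 2.06], [-2.6, 2.6]. Speed limits (rad/s): [2.22, 2.22, 2.79, 2.79, 3.14, 3.14, 3.14].

INTERFACE

Orientations are given as a unit quaternion [x, y, z, w].
In Python, from workcell import status, viewer, manip gives the robot as it stands.
- The arm moves only by the tool play_rows, never from a script. Its argument "plan" is one flat list of numbers, 7 for each row, row after row: the turn, a rotation vector about the tool's x, y, z in degrees, then the shift along the tool's x, y, z in m, then the opening, from 0 (shut) to 1 (fully open). In form: [ax, ay, az, dx, dy, dz, grip, ax, ay, az, dx, dy, dz, grip, ...]. A call has 1 to 20 rows; each row is the pose to reach, as a shift and turn from the pose commanded when the call began, along the tool's axes at that moment; what a row does not reach only later rows make up. A row lasts 1/8 s, in which the tool goes at most 62.5 mm and 10.7 degrees, less where a joint would pass 70% of its speed; a pose out of reach is approached as far as the arm can. A call with a gripper value outside its range is refused whole. The fingers move at their own pace and stop on an object; "squeeze" is the grip in N (left out, the last holds). Time passes only in rows, so rows that repeat a pose let the fingers close. It gives the time, the measured TCP pose, the force, the opening and the grip force at its end, in the units of the state.
- status.get_obs(): the state, without advancing time (a new reading comes with each control period).
- viewer.camera(name): name is "scene" or "top" or "wrist"; returns the picture (400x640x3 uint8, red, green, blue); there is no depth.
- viewer.camera_model(name): a dict with "fx", "fy", "cx", "cy" (pixels), "R" (3x3) and "t" (3): a world point X has camera coordinates R X + t. Camera axes: x right, y down, z forward; pixel columns grow to the right and rows downward; lengths in m; the calibration is good to about 2 mm. A picture is of the moment at which its call begins: read the wrist's pose just before it. camera_model takes no time and is no camera call; for the wrist camera it gives the pose at the moment of the call.
- manip.hand_in(): hands the job in; it is judged then, once.
The state is a dict: "clock": time; "joint_pos": joint angles; "joint_velocities": joint speeds; "tau": joint torques, N m; "position": TCP position; "ee_rot": TCP orientation; "ft_force": force on the tool from outside, world axes, zero at the start; "torque": the same for the moment, N m; "grip_width": opening from 0.0 (shut) to 1.0 (fully open); "grasp_force": force on a finger pad.
Only numpy, scipy, OpenCV 4.12 (cv2) and the standard library are available. Lean on these libraries where they do the work, as an engineer would, in place of code of your own. Each camera call takes 0.05 s, during which the arm holds its last target. There are 200 camera calls.

## Working session

There is one attempt and no reset: what is moved stays moved. The work goes in short steps, Python scripts to look and compute and a tool call to move; the robot and the scene stay as the last step left them, time stands still between calls to the robot, and variables do not carry over. Pictures are saved under pics/ and viewed, at most 10 in all, crops included, and the job is handed in when it is done.

Besides the shell and the picture viewer there is one more tool, called after "Emit:" as a command line: name --argument value ..., lists and objects as JSON in quotes. play_rows: Moves the arm, as the interface text tells. Its arguments: {"type":"object","properties":{"plan":{"type":"array","items":{"type":"number"}},"squeeze":{"type":"number"}},"required":["plan"]}

```bash
mkdir -p pics; cat > h.py <<'E'
import numpy as np, cv2
from workcell import status, viewer, manip
def snap(n,f):
    im=viewer.camera(n); cv2.imwrite(f'pics/{f}.png',im[:,:,::-1]); return im
E
python3 - <<'E'
from h import *
snap('scene','s0'); snap('top','t0')
a=cv2.imread('pics/s0.png');b=cv2.imread('pics/t0.png')
for n in('scene','top'):
    m=viewer.camera_model(n); print(n,m)
print(status.get_obs(), manip.tip_extent)
E
```

```text
scene {'fx': 415.19447684368777, 'fy': 415.19447684368777, 'cx': 316.75471992774703, 'cy': 206.12331374817848, 'R': array([[ 0.84028396, -0.54187789, -0.01706499],
       [-0.33701414, -0.49743019, -0.79936517],
       [ 0.42466967,  0.67744488, -0.60060312]]), 't': array([-0.53624981,  0.20402088,  0.78228307])}
top {'fx': 478.4883747854967, 'fy': 478.4883747854967, 'cx': 313.77928978038034, 'cy': 196.28828524549337, 'R': array([[ 0.01545957, -0.99937702, -0.03172651],
       [-0.98731192, -0.01024235, -0.15846218],
       [ 0.15803851,  0.03377372, -0.98685519]]), 't': array([-0.09356519,  0.57239653,  0.98982   ])}
{'clock': 0.1, 'joint_pos': array([-1.24359165,  0.33280328, -0.0646905 ,  1.46088288,  0.02163892,
        1.34992995, -0.08851447]), 'joint_velocities': array([ 0.00023676, -0.00144883, -0.00025243, -0.00137124, -0.000634  ,
        0.00232014, -0.00024949]), 'tau': array([ 1.20474055e-03, -6.26743841e+01,  4.89756942e-02, -3.92431855e+01,
        1.63012074e-02,  6.94735572e-03,  9.98007266e-06]), 'position': array([0.2141012 , 0.58682461, 0.24458666]), 'ee_rot': array([ 1.74009538e-01,  9.84743743e-01, -6.60455811e-04, -6.41908126e-05]), 'ft_force': array([-0.96978479,  0.57559082, -0.47932991]), 'torque': array([-0.06887482, -0.03303756,  0.00099891]), 'grasp_force': 0.0, 'grip_width': 1.000193459735242} 0.014
```

View pics/s0.png

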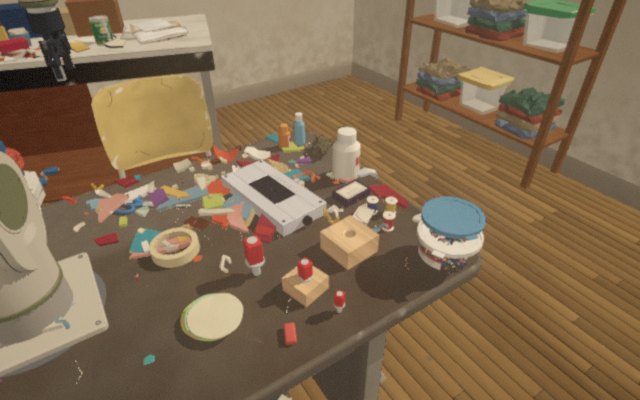

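View pics/t0.png

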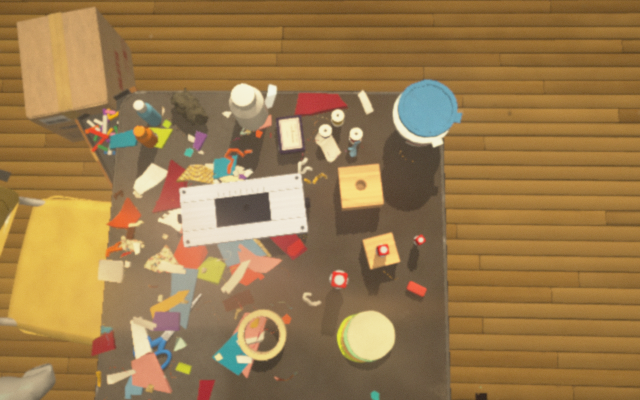

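Candidates (top view): pins at (339,280) big, (382,250) middle, standing in the block, and (420,240) small. Blocks at (360,187) big with an empty hole and (380,250) small. The middle pin in the small block fits the description. I'll confirm it with an enlarged crop and work out positions.

```bash
cat >> h.py <<'E'
def ray(m,u,v):
    d=m['R'].T@np.array([(u-m['cx'])/m['fx'],(v-m['cy'])/m['fy'],1]); return -m['R'].T@m['t'],d
def plane(m,u,v,z):
    c,d=ray(m,u,v); return c+d*(z-c[2])/d[2]
def tri(obs):
    A=np.zeros((3,3));b=np.zeros(3)
    for m,u,v in obs:
        c,d=ray(m,u,v); d/=np.linalg.norm(d); P=np.eye(3)-np.outer(d,d); A+=P;b+=P@c
    return np.linalg.solve(A,b)
def proj(m,X):
    p=m['R']@X+m['t']; return np.array([m['fx']*p[0]/p[2]+m['cx'],m['fy']*p[1]/p[2]+m['cy']])
E
python3 - <<'E'
from h import *
a=cv2.imread('pics/s0.png');b=cv2.imread('pics/t0.png')
c1=cv2.resize(a[225:325,235:355],None,fx=3.3,fy=3.3,interpolation=cv2.INTER_CUBIC)
c2=cv2.resize(b[150:300,310:440],None,fx=3,fy=3,interpolation=cv2.INTER_CUBIC)
h=max(c1.shape[0],c2.shape[0])
o=np.zeros((h,c1.shape[1]+c2.shape[1],3),np.uint8);o[:c1.shape[0],:c1.shape[1]]=c1;o[:c2.shape[0],c1.shape[1]:]=c2
cv2.imwrite('pics/c0.png',o);print(o.shape)
t=viewer.camera_model('top');s=viewer.camera_model('scene')
for n,p,q in(('pin',(383,250),(305,269)),('big',(339,279),(253,251)),('small',(420,239),(340,299))):print(n,tri([(t,*p),(s,*q)]))
for n,p,z in(('jigcorners',(180,190),.037),('',(301,174),.037),('',(308,236),.037),('',(186,246),.037),('win',(243,208),.034),('bowl',(262,335),.03)):print(n,plane(t,*p,z))
E
```

```text
(450, 786, 3)
pin [ 0.46075516 -0.23340131  0.05708093]
big [ 0.39871732 -0.14149231  0.06467787]
small [ 0.48564202 -0.31443303  0.0348253 ]
jigcorners [0.58566289 0.20882724 0.037     ]
 [ 0.62394375 -0.05708611  0.037     ]
 [ 0.48818168 -0.07482303  0.037     ]
 [0.46317298 0.18836371 0.037     ]
win [0.54767534 0.06846448 0.034     ]
bowl [0.27964483 0.0185771  0.03      ]
```

View pics/c0.png

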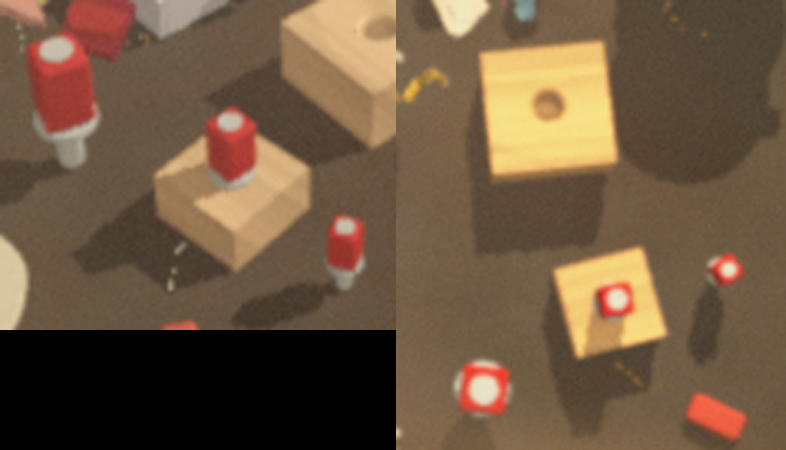

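The crop confirms it: the middle-sized pin stands in the smaller block. In the top view its head is at about (383,250). Next I'll plan the approach for a wrist look.

```bash
cat >> h.py <<'E'
from scipy.spatial.transform import Rotation as Rn
def delta(X,o=None,R=None):
    o=o or status.get_obs(); R=Rn.from_quat(o['ee_rot']); return R.inv().apply(np.array(X)-o['position'])
def yaw(o): # world angle of tool y axis, deg
    y=Rn.from_quat(o['ee_rot']).apply([0,1,0]); return np.degrees(np.arctan2(y[1],y[0]))
E
python3 - <<'E'
from h import *
o=status.get_obs();m=viewer.camera_model('wrist')
R=Rn.from_quat(o['ee_rot'])
print('cam in tool',R.inv().apply(-m['R'].T@m['t']-o['position']),'axes',R.inv().as_matrix()@m['R'].T,m['fx'],m['cx'],m['cy'],'yaw',yaw(o))
for X in((.5,.25,.245),(.45,-.1,.245),(.40,-.22,.245),(.42,-.24,.245)):print(X,delta(X).round(3))
E
```

```text
cam in tool [ 7.50418626e-02 -1.20410876e-04 -1.28734106e-01] axes [[-3.53429980e-04 -9.54554726e-01 -2.98035484e-01]
 [ 9.99999935e-01 -3.16812719e-04 -1.71170487e-04]
 [ 6.89701652e-05 -2.98035525e-01  9.54554776e-01]] 314.9415760608721 324.8179966759344 196.6084941469119 yaw 69.95794261272418
(0.5, 0.25, 0.245) [-0.384 -0.218 -0.   ]
(0.45, -0.1, 0.245) [-0.457 -0.564  0.   ]
(0.4, -0.22, 0.245) [-0.451 -0.694  0.001]
(0.42, -0.24, 0.245) [-0.477 -0.706  0.001]
```

Emit:
play_rows --plan '[0, 0, 0, -0.06, -0.035, 0, 1, 0, 0, 0, -0.12, -0.07, 0, 1, 0, 0, 0, -0.175, -0.1, 0, 1, 0, 0, 0, -0.23, -0.13, 0, 1, 0, 0, 0, -0.285, -0.16, 0, 1, 0, 0, 0, -0.335, -0.19, 0, 1, 0, 0, 0, -0.384, -0.218, 0, 1, 0, 0, 0, -0.4, -0.275, 0, 1, 0, 0, 0, -0.412, -0.33, 0, 1, 0, 0, 0, -0.424, -0.39, 0, 1, 0, 0, 0, -0.436, -0.45, 0, 1, 0, 0, 0, -0.447, -0.51, 0, 1, 0, 0, 0, -0.457, -0.564, 0, 1, 0, 0, 0, -0.47, -0.62, 0, 1, 0, 0, 0, -0.485, -0.67, 0, 1, 0, 0, 0, -0.49, -0.69, 0, 1, 0, 0, 0, -0.49, -0.69, 0, 1, 0, 0, 0, -0.49, -0.69, 0, 1, 0, 0, 0, -0.49, -0.69, 0, 1]'

```text
clock: 2.48
position: [0.4384, -0.2277, 0.2452]
ee_rot: [0.173, 0.985, 0.0, -0.0]
ft_force: [-0.3, 0.1, -0.3]
grip_width: 0.999
grasp_force: 0.0
```

```bash
python3 - <<'E'
from h import *
o=status.get_obs();m=viewer.camera_model('wrist')
import pickle
im=snap('wrist','w0');pickle.dump(m,open('w0.pkl','wb'))
print(o['position'],o['joint_pos'].round(2),yaw(o),o['clock'],o['ft_force'])
print(proj(m,np.array([.461,-.233,.074])))
E
```

```text
[ 0.43836471 -0.22774504  0.24516741] [-0.27  0.02  0.67  1.83 -0.01  1.3   1.63] 70.07085440907102 2.475 [-0.28189992  0.12825257 -0.3195588 ]
[327.72518097 200.88576206]
```

View pics/w0.png

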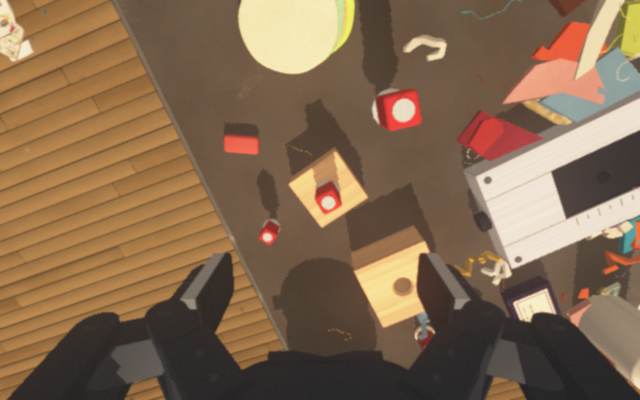

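The wrist view shows the target pin in the small block at (328,200). The jig window is at the right, with a faint darker spot near (603,178). I'll measure the head's pose and go in closer.

```bash
python3 - <<'E'
from h import *
import pickle
m=pickle.load(open('w0.pkl','rb'))
im=cv2.imread('pics/w0.png').astype(int)
B,G,R=im[150:240,280:380].transpose(2,0,1)
w=(B>150)&(G>150)&(R>150)
n,l,st,c=cv2.connectedComponentsWithStats(w.astype(np.uint8));print(st[1:],c[1:]+[280,150])
o=status.get_obs()
i=1+np.argmax(st[1:,4]);u,v=c[i]+[280,150]
print(plane(m,u,v,.074))
t=viewer.camera_model('top');tim=cv2.imread('pics/t0.png').astype(int)
w=(tim[240:262,370:395].min(2)>150);ys,xs=np.nonzero(w);p=(xs.mean()+370,ys.mean()+240)
X=tri([(t,*p),(m,u,v)]);print('tri',X,'top',plane(t,*p,.074))
red=(R>130)&(G<80)&(B<80)|w[:0].any()
n,l,st,c=cv2.connectedComponentsWithStats(red.astype(np.uint8));i=1+np.argmax(st[1:,4])
k,_=cv2.findContours((l==i).astype(np.uint8),0,2);print(cv2.minAreaRect(k[0]))
print(delta((X[0],X[1],.15)))
# window in wrist
for q in((603,178),):print('spot',plane(m,*q,.034))
E
```

```text
[[ 42  46  13  13 131]] [[327.97709924 202.42748092]]
[ 0.46261742 -0.23331345  0.074     ]
tri [ 0.45953439 -0.23148382  0.08357375] top [ 0.4599848  -0.23171095  0.074     ]
((47.30000305175781, 46.60000228881836), (24.59674644470215, 22.360679626464844), 63.43495178222656)
[-0.02114819  0.00383377  0.09521947]
spot [0.55259502 0.05927803 0.034     ]
```

Emit:
play_rows --plan '[0, 0, 0, -0.011, 0.002, 0.04, 1, 0, 0, 0, -0.021, 0.004, 0.085, 1, 0, 0, 0, -0.021, 0.004, 0.085, 1, 0, 0, 0, -0.021, 0.004, 0.085, 1]'

```text
clock: 3.02
position: [0.4595, -0.2325, 0.1616]
ee_rot: [0.174, 0.985, -0.0, 0.0]
ft_force: [-0.2, 1.3, 0.0]
grip_width: 0.997
grasp_force: 0.0
```

```bash
python3 - <<'E'
from h import *
import pickle
o=status.get_obs();m=viewer.camera_model('wrist')
im=snap('wrist','w1');pickle.dump((m,o),open('w1.pkl','wb'))
print(o['position'],proj(m,np.array([.461,-.233,.074])))
im=im[100:300,200:440];cv2.imwrite('pics/c1.png',cv2.resize(im[:,:,::-1],None,fx=3,fy=3,interpolation=cv2.INTER_CUBIC))
E
```

```text
[ 0.45947089 -0.23250512  0.16163164] [325.16001191 208.35535932]
```

View pics/c1.png

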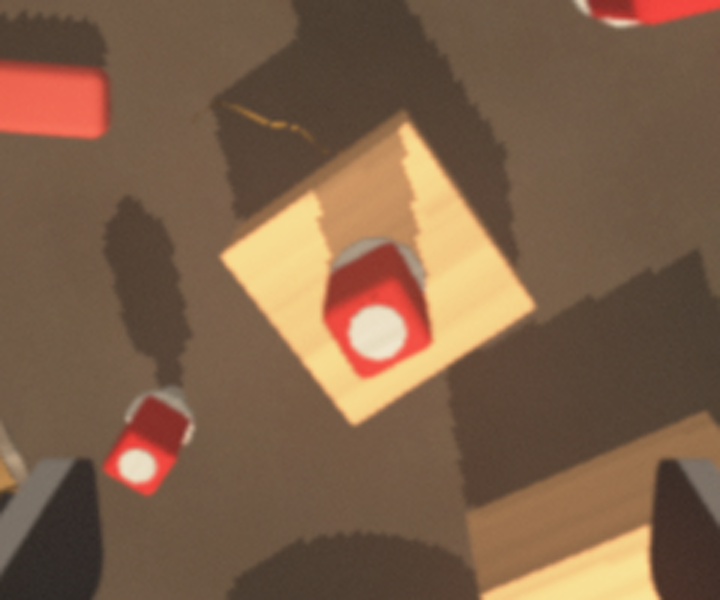

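The crop shows the red top face, with corners at about (325,318), (396,275), (430,342) and (365,378) and its white disc at (378,332). The head is turned about 30° in the image.

```bash
python3 - <<'E'
from h import *
import pickle
m,o=pickle.load(open('w1.pkl','rb'));m0=pickle.load(open('w0.pkl','rb'))
im=cv2.imread('pics/w1.png')
w=(im[190:230,305:345].min(2)>150);ys,xs=np.nonzero(w);p=(xs.mean()+305,ys.mean()+190)
print('disc',p,plane(m,*p,.074)); print('tri wrist',tri([(m,*p),(m0,327.98,202.43)]))
t=viewer.camera_model('top');tim=cv2.imread('pics/t0.png')
C=[plane(m,200+(x+.5)/3-.5,100+(y+.5)/3-.5,.074) for x,y in((325,318),(396,275),(430,342),(365,378))]
print(np.array(C).mean(0))
for i in range(4):
    d=(C[(i+1)%4]-C[i])[:2];print(np.linalg.norm(d),np.degrees(np.arctan2(d[1],d[0])))
B=[plane(m,200+x/3,100+y/3,.034) for x,y in((220,257),(404,122),(536,307),(354,426))]
print('block',np.array(B).mean(0))
for i in range(4):
    d=(B[(i+1)%4]-B[i])[:2];print(np.linalg.norm(d),np.degrees(np.arctan2(d[1],d[0])))
print('tool y yaw',yaw(o))
E
```

```text
disc (np.float64(325.4563492063492), np.float64(210.43650793650795)) [ 0.46258695 -0.2333486   0.074     ]
tri wrist [ 0.46263075 -0.23333932  0.0739185 ]
[ 0.46184976 -0.23266572  0.074     ]
0.020266929625359077 102.31846325922768
0.01900523509729599 6.201263525321998
0.018506637466303707 -79.23801409303604
0.01839614723676872 -168.48551043188596
block [ 0.4624534 -0.2325719  0.034    ]
0.06372606824367882 106.19836039151666
0.06494329204534309 16.003402596205532
0.06423872373004881 -74.51648218738457
0.06414561009776108 -164.45248092191926
tool y yaw 69.9634255581833
```

Emit:
play_rows --plan '[0, 0, -10, -0.003, 0, 0.02, 0.6, 0, 0, -20, -0.003, 0, 0.04, 0.6, 0, 0, -31, -0.003, 0, 0.05, 0.6, 0, 0, -31, -0.003, 0, 0.05, 0.6, 0, 0, -31, -0.003, 0, 0.05, 0.6, 0, 0, -31, -0.003, 0, 0.05, 0.6]'

```text
clock: 3.82
position: [0.4625, -0.2335, 0.1112]
ee_rot: [-0.094, 0.996, -0.0, 0.001]
ft_force: [-0.4, 0.1, 0.1]
grip_width: 0.601
grasp_force: 0.0
```

```bash
python3 - <<'E'
from h import *
o=status.get_obs();print(o['position'],yaw(o),o['joint_pos'].round(2),o['grip_width'],delta((.4626,-.2333,.056)).round(4),o['ft_force'])
E
```

```text
[ 0.46246556 -0.23352071  0.11120362] 100.82479198719903 [-0.15  0.24  0.6   1.93 -0.16  1.02  2.28] 0.6013983434865405 [-0.0001  0.0002  0.0552] [-0.38878888  0.10773061  0.12521761]
```

Emit:
play_rows --plan '[0, 0, 0, 0, 0, 0.025, 0.6, 0, 0, 0, 0, 0, 0.045, 0.6, 0, 0, 0, 0, 0, 0.055, 0.6, 0, 0, 0, 0, 0, 0.055, 0.6, 0, 0, 0, 0, 0, 0.055, 0, 0, 0, 0, 0, 0, 0.055, 0, 0, 0, 0, 0, 0, 0.055, 0, 0, 0, 0, 0, 0, 0.055, 0, 0, 0, 0, 0, 0, 0.055, 0]' --squeeze 40

```text
clock: 4.95
position: [0.4625, -0.2337, 0.0561]
ee_rot: [-0.095, 0.995, -0.0, 0.001]
ft_force: [-1.4, 1.4, 6.6]
grip_width: 0.25
grasp_force: 39.8
```

Emit:
play_rows --plan '[0, 0, 0, 0, 0, -0.015, 0, 0, 0, 0, 0, 0, -0.05, 0, 0, 0, 0, 0, 0, -0.1, 0, 0, 0, 0, 0, 0, -0.13, 0, 0, 0, 0, 0, 0, -0.13, 0, 0, 0, 0, 0, 0, -0.13, 0, 0, 0, 0, 0, 0, -0.13, 0]'

```text
clock: 5.82
position: [0.4613, -0.2332, 0.1843]
ee_rot: [-0.095, 0.995, 0.0, -0.001]
ft_force: [0.5, 0.4, -0.9]
grip_width: 0.254
grasp_force: 39.3
```

```bash
python3 - <<'E'
from h import *
o=status.get_obs();print(o['position'],yaw(o),o['grip_width'],o['ft_force'],o['torque'])
for X in((.46,-.1,.19),(.50,0.02,.19),(.53,0.06,.2)):print(X,delta(X).round(3))
E
```

```text
[ 0.46131717 -0.23320327  0.18431542] 100.95251129532636 0.2541977409241059 [ 0.49547804  0.35941017 -0.89903177] [0.0091501  0.03154674 0.03685942]
(0.46, -0.1, 0.19) [-0.024  0.131 -0.006]
(0.5, 0.02, 0.19) [-0.086  0.241 -0.006]
(0.53, 0.06, 0.2) [-0.123  0.275 -0.016]
```

```bash
python3 - <<'E'
from h import *
t=viewer.camera_model('top');s=viewer.camera_model('scene')
print(tri([(t,242,93),(s,347,134)]))
for X in((.46,-.1,.2),(.54,0.0,.21),(.59,0.06,.21)):print(X,delta(X).round(3))
E
```

```text
[0.77594627 0.06368331 0.12345956]
(0.46, -0.1, 0.2) [-0.024  0.131 -0.016]
(0.54, 0.0, 0.21) [-0.122  0.214 -0.026]
(0.59, 0.06, 0.21) [-0.182  0.263 -0.026]
```

Emit:
play_rows --plan '[0, 0, 0, -0.01, 0.055, -0.01, 0, 0, 0, 0, -0.02, 0.11, -0.016, 0, 0, 0, 0, -0.06, 0.15, -0.02, 0, 0, 0, 0, -0.1, 0.19, -0.026, 0, 0, 0, 0, -0.14, 0.23, -0.026, 0, 0, 0, 0, -0.182, 0.263, -0.026, 0, 0, 0, 0, -0.182, 0.263, -0.026, 0, 0, 0, 0, -0.182, 0.263, -0.026, 0, 0, 0, 0, -0.182, 0.263, -0.026, 0]'

```text
clock: 6.95
position: [0.5902, 0.0579, 0.2112]
ee_rot: [-0.094, 0.996, -0.0, -0.0]
ft_force: [-0.0, -0.9, -0.2]
grip_width: 0.249
grasp_force: 39.7
```

```bash
python3 - <<'E'
from h import *
import pickle
o=status.get_obs();m=viewer.camera_model('wrist')
ims=[viewer.camera('wrist') for _ in range(6)]
im=np.mean(ims,0).astype(np.float32)
np.save('w2.npy',im);pickle.dump((m,o),open('w2.pkl','wb'));cv2.imwrite('pics/w2.png',im[:,:,::-1])
print(o['position'],yaw(o),proj(m,np.array([.5477,.0685,.034])))
g=im.mean(2)
c=cv2.normalize(cv2.GaussianBlur(g,(0,0),1),None,0,1,cv2.NORM_MINMAX)
st=np.clip((cv2.GaussianBlur(g,(0,0),1)-10)*6,0,255)
a=im[:,:,::-1]
out=np.vstack([a[0:240,170:490],np.repeat(st[0:240,170:490,None],3,2)])
cv2.imwrite('pics/c2.png',cv2.resize(out,None,fx=1.25,fy=1.25))
E
```

```text
[0.5901832  0.05793743 0.21116307] 100.84349839092594 [344.77614173 137.11242875][ WARN:0@2.081] global loadsave.cpp:1063 imwrite_ Unsupported depth image for selected encoder is fallbacked to CV_8U.
```

View pics/c2.png

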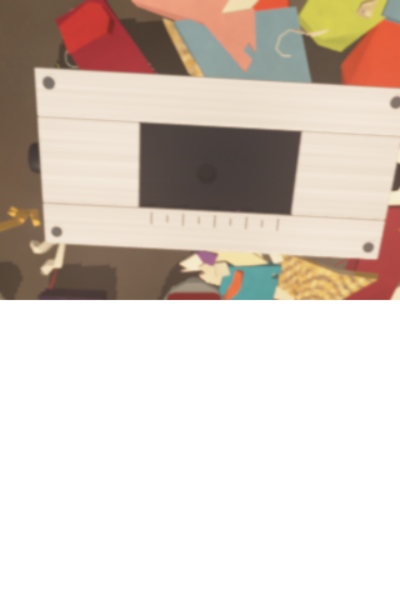

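The hole shows as a slightly darker disc at crop (207,173), which is about image pixel (336,138). The window corners in the crop are about (140,123), (301,131), (291,214) and (139,208). I'll refine the hole's centre and locate the window.

```bash
python3 - <<'E'
from h import *
import pickle
m,o=pickle.load(open('w2.pkl','rb'));im=np.load('w2.npy');g=im.mean(2)
p=g[115:160,300:375];md=np.median(p);d=np.clip(md-cv2.GaussianBlur(p,(0,0),1)-3,0,None)
w=(d>0).astype(np.uint8);n,l,st,c=cv2.connectedComponentsWithStats(w);i=1+np.argmax(st[1:,4])
u,v=c[i]+[300,115];print(md,p.min(),st[i],u,v);H=plane(m,u,v,.034);print('hole',H)
W=np.array([plane(m,170+x/1.25,y/1.25,.037) for x,y in((140,123),(301,131),(291,214),(139,208))]);C=W.mean(0);print('win',C,np.linalg.norm(np.diff(W,axis=0),axis=1))
J=np.array([plane(m,170+x/1.25,y/1.25,.037) for x,y in((36,68),(47,243))]);e=J[0]-J[1];print('jig x ang',np.degrees(np.arctan2(e[1],e[0])),np.linalg.norm(e))
e=W[1]-W[0];ang=np.degrees(np.arctan2(e[1],e[0]));print('jig y ang',ang)
y=e[:2]/np.linalg.norm(e[:2]);x=np.array([y[1],-y[0]]);r=(H-C)[:2];print('hole in win x,y',x@r,y@r)
off=H+np.array([*(y*-0.012),0]);print('touch pt',off)
print('delta hole at z .165',delta((H[0],H[1],.125),o),'touch',delta((off[0],off[1],.125),o))
# pin tip seen? 
E
```

```text
67.0 56.166668 [ 27  16  18  17 239] 335.4644351464435 138.9246861924686
hole [0.55107193 0.06005413 0.034     ]
win [0.5466967  0.06762868 0.037     ] [0.11884298 0.06270362 0.11938236]
jig x ang -172.07134393867614 0.12941600233263398
jig y ang 98.10255024941706
hole in win x,y 0.0032639565240968416 -0.008115605510407086
touch pt [0.55276328 0.04817392 0.034     ]
delta hole at z .165 [0.03797239 0.0094486  0.08618043] touch [ 0.03854623 -0.00253767  0.08618236]
```

```bash
python3 - <<'E'
from h import *
print(delta((.5486,.0779,.09)).round(4))
E
```

```text
[0.0377 0.0264 0.1215]
```

Emit:
play_rows --plan '[0, 0, 0, 0.02, 0.013, 0.03, 0, 0, 0, 0, 0.0375, 0.0265, 0.06, 0, 0, 0, 0, 0.0375, 0.0265, 0.09, 0, 0, 0, 0, 0.0375, 0.0265, 0.11, 0, 0, 0, 0, 0.0375, 0.0265, 0.12, 0, 0, 0, 0, 0.0375, 0.0265, 0.1215, 0, 0, 0, 0, 0.0375, 0.0265, 0.1215, 0, 0, 0, 0, 0.0375, 0.0265, 0.1215, 0, 0, 0, 0, 0.0375, 0.0265, 0.1215, 0]'

```text
clock: 8.38
position: [0.5491, 0.0784, 0.0903]
ee_rot: [-0.095, 0.995, 0.0, 0.0]
ft_force: [-0.8, -0.7, -0.5]
grip_width: 0.252
grasp_force: 39.7
```

```bash
python3 - <<'E'
from h import *
o=status.get_obs();m=viewer.camera_model('wrist')
print(o['position'],yaw(o),o['ft_force'],o['torque'])
a=snap('wrist','w3')[:,:,::-1];s=snap('scene','s3')[:,:,::-1]
out=np.hstack([cv2.resize(a[100:320,200:440],None,fx=1.6,fy=1.6),cv2.resize(s[150:260,210:340],(416,352),interpolation=cv2.INTER_CUBIC)])
cv2.imwrite('pics/c3.png',out);print(proj(m,np.array([.5511,.06,.034])),proj(m,np.array([*o['position'][:2],.043])))
E
```

```text
[0.54907475 0.07835628 0.09027848] 100.95697061056717 [-0.81377966 -0.68359964 -0.45922407] [-0.02800423  0.05112176  0.034213  ]
[296.76808555 220.76850345] [326.01070558 228.60988973]
```

View pics/c3.png

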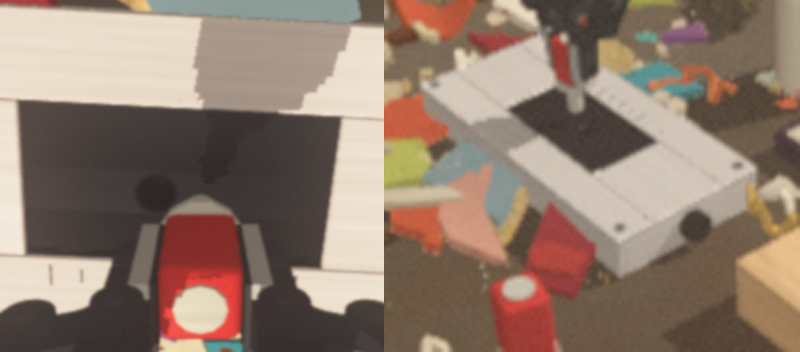

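The hole is at crop (156,194), which is image pixel (297,221) and matches the prediction. The pin's head disc is at crop (200,310), pixel (325,294). I'll check the pin's offset in the grip.

```bash
python3 - <<'E'
from h import *
o=status.get_obs();m=viewer.camera_model('wrist');R=Rn.from_quat(o['ee_rot'])
P=lambda dx,z:proj(m,o['position']+R.apply([dx,0,z])).round(1)
im=cv2.imread('pics/w3.png');w=im[270:320,295:355].min(2)>150
n,l,st,c=cv2.connectedComponentsWithStats(w.astype(np.uint8));i=1+np.argmax(st[1:,4]);print('disc',c[i]+[295,270],st[i])
print('pred top',P(0,-.018),P(.003,-.018),P(0,-.021),'collar front top/bottom',P(.014,.018),P(.014,.022))
E
```

```text
disc [324.73138298 293.34308511] [ 13   9  34  29 752]
pred top [326.6 292.1] [326.6 285.6] [326.6 296.5] collar front top/bottom [326.2 225.9] [326.2 222.9]
```

Emit:
play_rows --plan '[0, 0, 0, 0, 0, 0.004, 0, 0, 0, 0, 0, 0, 0.007, 0, 0, 0, 0, 0, 0, 0.0085, 0, 0, 0, 0, 0, 0, 0.0085, 0, 0, 0, 0, 0, 0, 0.0085, 0]'

```text
clock: 9.1
position: [0.5488, 0.0783, 0.0813]
ee_rot: [-0.095, 0.995, 0.0, 0.0]
ft_force: [-0.7, -0.1, -1.2]
grip_width: 0.252
grasp_force: 39.8
```

Emit:
play_rows --plan '[0, 0, 0, 0, 0, 0.0005, 0, 0, 0, 0, 0, 0, 0.001, 0, 0, 0, 0, 0, 0, 0.001, 0]'

```text
clock: 9.48
position: [0.549, 0.0783, 0.081]
ee_rot: [-0.095, 0.995, 0.0, 0.0]
ft_force: [-2.6, -0.0, 6.8]
grip_width: 0.252
grasp_force: 40.9
```

Emit:
play_rows --plan '[0, 0, 0, 0, 0, 0, 0, 0, 0, 0, 0, -0.002, 0, 0, 0, 0, 0, 0.0005, -0.005, 0, 0, 0, 0, 0, 0.0007, -0.008, 0, 0, 0, 0, 0, 0.0009, -0.011, 0, 0, 0, 0, 0, 0.0011, -0.014, 0, 0, 0, 0, 0, 0.0013, -0.0165, 0, 0, 0, 0, 0, 0.0014, -0.018, 0, 0, 0, 0, 0, 0.0014, -0.018, 0]'

```text
invalid input
```

```bash
python3 - <<'E'
from h import *
print(delta((.5511,.06,.08)).round(4),status.get_obs()['torque'])
E
```

```text
[ 0.0014 -0.0184  0.001 ] [-0.07630513  0.73126444 -0.04082163]
```

Emit:
play_rows --plan '[0, 0, 0, 0.0002, -0.002, 0, 0, 0, 0, 0, 0.0004, -0.005, 0, 0, 0, 0, 0, 0.0006, -0.008, 0, 0, 0, 0, 0, 0.0008, -0.011, 0, 0, 0, 0, 0, 0.001, -0.014, 0, 0, 0, 0, 0, 0.0012, -0.0165, 0, 0, 0, 0, 0, 0.0014, -0.0184, 0, 0, 0, 0, 0, 0.0014, -0.0184, 0, 0]'

```text
clock: 10.48
position: [0.5507, 0.0594, 0.08]
ee_rot: [-0.095, 0.995, -0.0, -0.0]
ft_force: [-0.2, 0.1, -1.6]
grip_width: 0.255
grasp_force: 39.6
```

The contact force has vanished, so the tip is over the hole. I'll lower it gently.

Emit:
play_rows --plan '[0, 0, 0, 0, 0, 0.001, 0, 0, 0, 0, 0, 0, 0.002, 0, 0, 0, 0, 0, 0, 0.003, 0, 0, 0, 0, 0, 0, 0.003, 0]'

```text
clock: 10.98
position: [0.5508, 0.06, 0.0772]
ee_rot: [-0.096, 0.995, 0.0, -0.0]
ft_force: [0.3, 0.1, -1.1]
grip_width: 0.253
grasp_force: 39.6
```

Emit:
play_rows --plan '[0, 0, 0, 0, 0, 0.0015, 0, 0, 0, 0, 0, 0, 0.003, 0, 0, 0, 0, 0, 0, 0.0045, 0, 0, 0, 0, 0, 0, 0.0045, 0]'

```text
clock: 11.48
position: [0.5508, 0.0599, 0.0726]
ee_rot: [-0.095, 0.995, 0.0, -0.0]
ft_force: [0.2, -0.6, -0.8]
grip_width: 0.251
grasp_force: 39.6
```

Emit:
play_rows --plan '[0, 0, 0, 0, 0, 0.002, 0, 0, 0, 0, 0, 0, 0.004, 0, 0, 0, 0, 0, 0, 0.006, 0, 0, 0, 0, 0, 0, 0.008, 0, 0, 0, 0, 0, 0, 0.008, 0]'

```text
clock: 12.1
position: [0.5508, 0.06, 0.0646]
ee_rot: [-0.096, 0.995, 0.0, -0.0]
ft_force: [0.5, 0.4, -1.1]
grip_width: 0.251
grasp_force: 39.6
```

Emit:
play_rows --plan '[0, 0, 0, 0, 0, 0.002, 0, 0, 0, 0, 0, 0, 0.004, 0, 0, 0, 0, 0, 0, 0.006, 0, 0, 0, 0, 0, 0, 0.0075, 0, 0, 0, 0, 0, 0, 0.0075, 0]'

```text
clock: 12.72
position: [0.5508, 0.0599, 0.0571]
ee_rot: [-0.095, 0.995, 0.0, -0.0]
ft_force: [-0.3, 0.1, -0.5]
grip_width: 0.251
grasp_force: 39.6
```

Emit:
play_rows --plan '[0, 0, 0, 0, 0, 0.0005, 0, 0, 0, 0, 0, 0, 0.001, 0, 0, 0, 0, 0, 0, 0.0015, 0, 0, 0, 0, 0, 0, 0.0015, 0]'

```text
clock: 13.22
position: [0.551, 0.06, 0.0561]
ee_rot: [-0.095, 0.995, 0.0, 0.0]
ft_force: [-2.3, 0.2, 4.6]
grip_width: 0.249
grasp_force: 40.4
```

Emit:
play_rows --plan '[0, 0, 0, 0, 0, 0, 0.3, 0, 0, 0, 0, 0, 0, 0.5, 0, 0, 0, 0, 0, 0, 0.5, 0, 0, 0, 0, 0, 0, 0.5, 0, 0, 0, 0, 0, -0.01, 0.5, 0, 0, 0, 0, 0, -0.04, 0.5, 0, 0, 0, 0, 0, -0.09, 0.5, 0, 0, 0, 0, 0, -0.12, 0.5, 0, 0, 0, 0, 0, -0.12, 0.5, 0, 0, 0, 0, 0, -0.12, 0.5]'

```text
clock: 14.48
position: [0.5506, 0.0599, 0.1756]
ee_rot: [-0.095, 0.995, 0.0, -0.0]
ft_force: [-0.9, 0.3, -0.9]
grip_width: 0.5
grasp_force: 0.0
```

```bash
python3 - <<'E'
from h import *
o=status.get_obs();m=viewer.camera_model('wrist')
print(o['position'],o['ft_force'])
a=snap('wrist','w4')[:,:,::-1];s=snap('scene','s4')[:,:,::-1]
out=np.hstack([cv2.resize(a[80:300,200:440],None,fx=1.6,fy=1.6),cv2.resize(s[150:260,210:340],(416,352),interpolation=cv2.INTER_CUBIC)])
cv2.imwrite('pics/c4.png',out)
w=a[150:260,280:370].min(2)>150;n,l,st,c=cv2.connectedComponentsWithStats(w.astype(np.uint8));print(st[1:],c[1:]+[280,150],'seated pred',proj(m,np.array([.551,.06,.074])))
E
```

```text
[0.55064788 0.05989813 0.17558998] [-0.92845208  0.30999273 -0.8932471 ]
[[  89    0    1    1    1]
 [  30   38    1    1    1]
 [  36   44   18   16  227]
 [   0   67   90   43 3153]
 [  43  109    5    1    5]
 [  53  109    1    1    1]
 [  56  109    8    1    8]] [[369.         150.        ]
 [310.         188.        ]
 [324.76211454 201.53303965]
 [325.61433555 236.60355217]
 [325.         259.        ]
 [333.         259.        ]
 [339.5        259.        ]] seated pred [325.75070879 201.29556584]
```

View pics/c4.png

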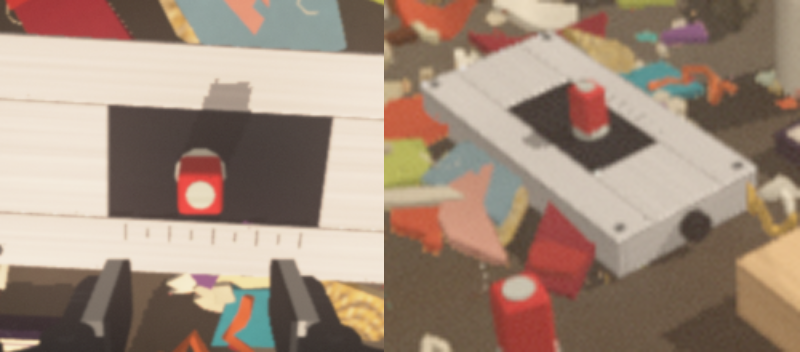

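The pin stands upright with its collar on the plate. Its head disc is at (324.8,201.5), against (325.8,201.3) predicted for a seated pin, and the gripper is clear.

```bash
python3 -c "
from workcell import manip;print(manip.hand_in())"
```

```text
the job is handed in; nothing more can be done
None
```

The middle-sized pin is seated fully home and upright in the pivot hole, and I've let go and handed the job in; the highest force I read on the jig was about 7 N, and nothing else was touched as far as I could tell.

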